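Put the squeegee away and close the tool case

TASK

Take the orange screen-printing squeegee off its drying stand and slide it blade-down, without dropping it, fully home into the empty slot of the orange rack block inside the open tool case. Then press the red tab at the knee of the folding lid stay downwards to break the stay (never force the lid while the stay is locked), and lower the lid gently until it is fully shut. Leave the blue squeegee in its slot and the glue stick, tape roll and ink jar where they are.

Things in the scene. Friction and masses are not known exactly. Their poses are not given: they have to be found in the camera images.
- squeegee: Loose orange squeegee, about 160 g. Handle: a bar 140 long (x) x 24 thick (y) x 32 high (z). Flat black blade under it, 110 (x) x 6 (y), reaching 40 below the handle. Origin: middle of the blade's bottom edge, so the handle spans z = 40 to 72 in its frame; z points up out of the handle. It starts upright on the drying stand, held only by the handle's two ends.
- stand: Fixed white drying stand: tray 170 (x) x 96 (y), 5 thick, with two cheeks (10 thick, 60 wide, centred at x = +-64) whose notches, 28 wide and 12 deep, carry the handle's ends; notch floor at z = 55, cheek tops at 67. Origin: centre of the underside. The squeegee lies along its x and may be lifted straight up.
- case: Fixed plywood tool case, 250 (x) x 230 (y) x 120 high, walls and floor 8 thick, open on top. Origin: centre of its underside. The lid's hinge runs along x on the +y rim (y = +115, z = 120). The stay is inside the -x end wall; the rack blocks stand on the case floor with their long sides along x.
- rack_orange: Fixed orange block, 138 (x) x 50 (y) x 50 high, with one empty upright slot 118 (x) x 10 (y), 42 deep, closed at its ends. Origin: centre of the underside (8 above the table); slot centred at x = y = 0, mouth at z = 50. A fully home squeegee rests with its handle on the block's top, its origin at z = 10 of the block, x axes parallel (either way round). Blocks' places (the +y or -y half of the case, 84 apart) are swapped at random.
- rack_blue: Fixed blue block like the orange one, holding the blue squeegee.
- squeegee_blue: Loose blue squeegee, same shape as the orange one, standing home in the blue block. It stays there.
- lid (a joint): Lid hinge in rad: 0 = open (leaning 10 degrees outwards past upright), 1.745 = fully shut. The lid is a plate 250 x 230 x 10, 0.4 kg, on a stiff hinge: it stays about where it is left until nearly shut, when it may sink by its own weight; closing it needs only some 3 N near the free edge, always in the sense that swings the edge up and over towards the case's -y side. Press it from its outer face (+y side, then the top).
- lid_edge (a point): Middle of the lid's free edge, on the outer face. With the lid shut it lies at the case's x = 0, y = -115, z = 130. A steel lip 50 long (x) sticks out 13 beyond the edge there.
- stay_knee (a joint): Bend of the stay's knee in rad: 0 = locked (slightly over centre, nearly straight); it grows as the knee is pressed down; about 1.9 with the lid shut. While it is locked the lid cannot be closed. It is broken beyond 0.4, which takes about 18 mm of downward travel of the tab and under 6 N; the lid hardly moves at first, and has swung in about 18 degrees (0.3 rad) after 40 mm, a good amount (knee about 0.95). It does not spring back.
- stay_tab (a point): Middle of the top face of the red thumb tab on the knee, 34 (case x) x 26 (case y), 6 thick; about 30 above the case rim while locked, in the open lane between the -x end wall and the rack blocks. Pressed down, it swings about a pivot 90 towards the case's -y side (at case y = -65, z = 102).
- glue: Loose glue stick, white, 28 diameter, 95 high, upright. Bystander. Origin: centre of underside.
- tape: Loose yellow tape roll, 84 diameter, 24 high, lying flat. Bystander. Origin: centre of underside.
- ink: Loose red ink jar with black cap, 64 diameter, 85 high, upright. Bystander. Origin: centre of underside.
Mind the look-alikes: they are no part of the job. What is shaped like the squeegee_blue but green or turquoise is not meant.

How it is judged (in metres and radians):
On the way, in this order (a step that is already met when the one before it is completed fails the run):
1. the orange squeegee is fully home in the orange block's slot, with the lid still open (z of squeegee in the frame of rack_orange between 0.005 and 0.014 m and horizontal distance between squeegee and rack_orange below 0.008 m and angle between squeegee's own z axis and vertical below 0.1 rad and angle between the x axis of squeegee and the x axis of rack_orange, either way round below 0.1 rad and value of joint lid below 0.2 rad), for 0.3 s.
2. the stay's knee is broken (bent more than 0.4 rad) with the lid still up (value of joint stay_knee above 0.4 rad and value of joint lid below 1.2 rad), for 0.1 s.
At the end, for the whole second after the job is handed in: The lid is within 0.045 rad of fully shut; the orange squeegee is upright (0.1 rad) in the orange block's slot, origin within 8 mm of the slot's middle and 5 to 14 mm above the block's underside (10 is home), x axes parallel to 0.1 rad, at rest; the blue squeegee is still home in the blue block (z of squeegee in the frame of rack_orange between 0.005 and 0.014 m and horizontal distance between squeegee and rack_orange below 0.008 m and angle between squeegee's own z axis and vertical below 0.1 rad and angle between the x axis of squeegee and the x axis of rack_orange, either way round below 0.1 rad and value of joint lid above 1.7 rad and z of squeegee_blue in the frame of rack_blue below 0.016 m and linear speed of squeegee below 0.02 m/s); the robot touches nothing.
It fails at once if the squeegee is dropped or rammed into the slot (faster than 0.4 m/s there) (horizontal distance between squeegee and rack_orange below 0.03 m and z of squeegee in the frame of rack_orange below 0.06 m and linear speed of squeegee above 0.4 m/s).
It fails at once if the lid is forced (over 10 N) while the stay is locked (value of joint stay_knee below 0.15 rad and contact force between any of the fingers, the arm and lid above 10 N).
It fails at once if the lid is slammed (faster than 2.5 rad/s) (velocity of joint lid above 2.5 rad/s).
It fails at once if the blue squeegee is pulled out of its slot (z of squeegee_blue in the frame of rack_blue above 0.025 m).
It fails at once if a bystander is moved more than 30 mm (distance of any of glue, tape, ink from where it was at the start of the episode above 0.03 m).
It also fails if it takes over 72 s, if anything falls off the work surface, if the arm or the gripper's body presses on something with over 40 N, if the wrist force passes 120 N, or if a joint passes its speed limit or range.

ROBOT

A 6-joint arm with a two-finger parallel gripper is mounted at the origin on the work surface. World frame = base frame: x ahead of the robot, y to its left, z up, the work surface at z = 0. Lengths are in mm, angles in rad, forces in N, time in s.
With the tool pointing down it reaches from about 275 to 1000 mm from the base axis. Payload 8.4 kg.
Tool frame: the origin (TCP) lies on the centre line of the jaws, within the pads' length; the fingertips stand r.tip_reach ahead of it and the grasp point (between the pads) lies 11 mm behind it (r.tip_reach is the distance from the TCP to the fingertips, in mm); z points along the fingers, y is the line along which they close (so a half turn about z gives the same grasp; the last joint's range is limited). The gripper opens to 85 mm and grips with 20 to 120 N. Pads are 22 mm wide; open, the fingers measure 114 mm over their backs; the gripper's body (76 mm by 85 mm) begins 54 mm behind the grasp point. The pads swing forward as they close: fully open they stand 13 mm farther back than shut.
Start: joints at [-1.103, 0.353, 1.633, -0, 1.155, -0.002], TCP at [282.941, -557.29, 239.281] pointing down, gripper open.
Joint ranges: [-2.63, 2.63], [-0.92, 2.1], [0.06, 2.66], [-1.3, 4.44], [0, 2.69], [-3.02, 3.02]. Speed limits (rad/s): [2.22, 2.22, 2.79, 3.14, 3.14, 3.14].

INTERFACE

Orientations are given as [roll, pitch, yaw] about the fixed x, y, z axes, in that order (R = Rz(yaw) Ry(pitch) Rx(roll)).
In Python, from rig import r gives the robot as it stands.
- The arm moves only by the tool carry_out, never from a script. Its argument "targets" is a list of rows, each an object with "dp": the shift along the tool's x, y, z in mm, a list of three; "yaw": the turn about the tool's z in degrees. A call has 1 to 12 rows; each row is the pose to reach, as a shift and turn from the pose commanded when the call began, along the tool's axes at that moment; what a row does not reach only later rows make up. A row lasts 1/8 s, in which the tool goes at most 62.5 mm and 10.7 degrees, less where a joint would pass 70% of its speed; a pose out of reach is approached as far as the arm can. A call with a gripper value outside its range is refused whole. "fingers" is the opening, from -1 (shut) to 1 (fully open), so that 0 is half open, set as the call begins (left out, the last holds). The fingers move at their own pace and stop on an object; "grip_force" is the grip in N (left out, the last holds). Time passes only in rows, so rows that repeat a pose let the fingers close. It gives the time, the measured TCP pose, the force, the opening and the grip force at its end, in the units of the state.
- r.sense(): the state, without advancing time (a new reading comes with each control period).
- r.grab_frame(name): name is "scene" or "side" or "wrist"; returns the picture (384x512x3 uint8, red, green, blue); there is no depth.
- r.get_calibration(name): a dict with "fx", "fy", "cx", "cy" (pixels), "rvec" (rotation vector, rad) and "tvec" (3), from world to camera coordinates, as OpenCV has them. Camera axes: x right, y down, z forward; pixel columns grow to the right and rows downward; lengths in mm; the calibration is good to about 2 mm. A picture is of the moment at which its call begins: read the wrist's pose just before it. get_calibration takes no time and is no camera call; for the wrist camera it gives the pose at the moment of the call.
- r.sign_off(): hands the job in; it is judged then, once.
The state is a dict: "clock": time; "qpos": joint angles; "qvel": joint speeds; "joint_efforts": joint torques, N m; "eef_pos": TCP position; "tcp_rot": TCP orientation; "contact_force": force on the tool from outside, world axes, zero at the start; "wrist_torque": the same for the moment, N m; "opening": opening from 0.0 (shut) to 1.0 (fully open); "grasp_force": force on a finger pad.
Only numpy, scipy, OpenCV 4.12 (cv2) and the standard library are available. Lean on these libraries where they do the work, as an engineer would, in place of code of your own. Each camera call takes 0.05 s, during which the arm holds its last target. There are 200 camera calls.

## Working session

There is one attempt and no reset: what is moved stays moved. The work goes in short steps, Python scripts to look and compute and a tool call to move; the robot and the scene stay as the last step left them, time stands still between calls to the robot, and variables do not carry over. Pictures are saved under pics/ and viewed, at most 13 in all, crops included, and the job is handed in when it is done.

Besides the shell and the picture viewer there is one more tool, called after "Emit:" by a JSON object that holds its "fn" and its "kwargs". carry_out: Moves the arm, as the interface text tells. Its arguments: {"type":"object","properties":{"targets":{"type":"array","items":{"type":"object","properties":{"dp":{"type":"array","items":{"type":"number"}},"yaw":{"type":"number"}}}},"fingers":{"type":"number"},"grip_force":{"type":"number"}},"required":["targets"]}

```bash
mkdir -p pics; ls; python3 - <<'E'
from rig import r
import cv2,numpy as np
a=r.grab_frame("scene");b=r.grab_frame("side")
for n,i in(("scene",a),("side",b)):
    cv2.imwrite(f"pics/{n}.png",cv2.resize(i[:,:,::-1],(800,600),interpolation=cv2.INTER_CUBIC))
    print(n,r.get_calibration(n))
print(r.sense(),r.tip_reach)
E
```

```text
pics
scene {'fx': 357.45143022224084, 'fy': 357.45143022224084, 'cx': 260.4474738411369, 'cy': 195.7842094872098, 'rvec': array([ 2.42031027,  0.86507393, -0.26655   ]), 'tvec': array([-462.16737179, -121.42483117, 1547.87005897])}
side {'fx': 419.6195988990328, 'fy': 419.6195988990328, 'cx': 257.0043466107141, 'cy': 188.4367644882688, 'rvec': array([ 1.30467897, -2.22414703,  0.92287976]), 'tvec': array([ 330.9243035 ,  473.83619426, 1061.39949298])}
{'clock': 0.1, 'qpos': array([-1.10338119e+00,  3.53569880e-01,  1.63403892e+00,  3.70671701e-05,
        1.15519098e+00, -2.40161837e-03]), 'qvel': array([-6.84587180e-04, -2.85072641e-03, -2.32585813e-03,  1.10052428e-03,
        7.33498278e-05, -2.47315986e-05]), 'joint_efforts': array([ 9.63850762e-04, -6.06355834e+01, -3.42820287e+01,  3.97958189e-06,
        3.90473142e-03,  1.41735592e-05]), 'eef_pos': array([ 282.78005089, -556.91877167,  238.65129086]), 'tcp_rot': array([-3.14038562e+00, -3.67925735e-05,  4.69801750e-01]), 'contact_force': array([-0.58596103, -0.95153143, -0.23988089]), 'wrist_torque': array([0.02065297, 0.02533824, 0.02219805]), 'grasp_force': 0.0, 'opening': 1.001048771608651} 8.0
```

View pics/scene.png

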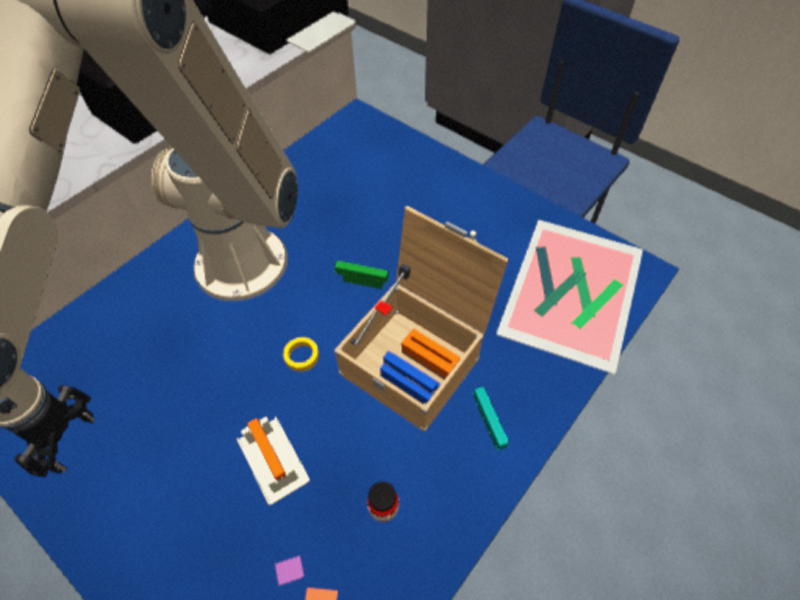

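View pics/side.png

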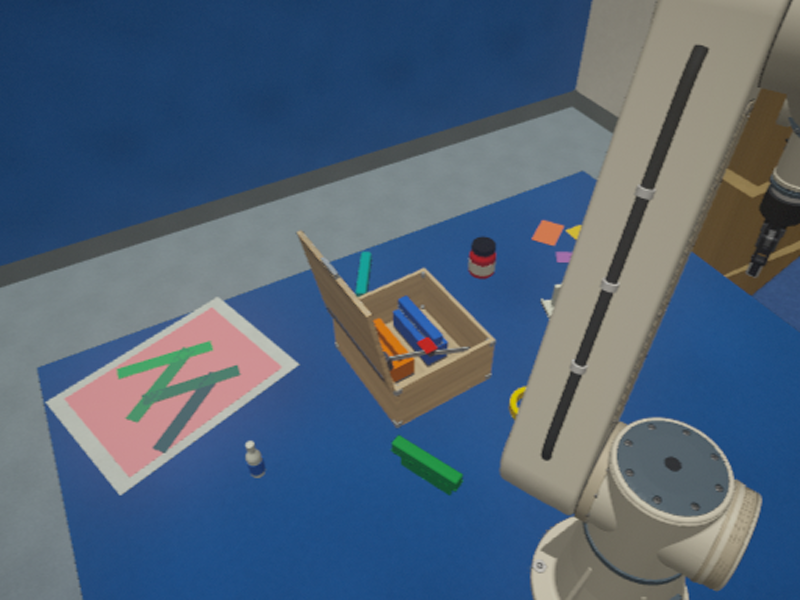

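```bash
cat >h.py <<'E'
import cv2,numpy as np
from rig import r
def ray(c,uv):
    R=cv2.Rodrigues(np.array(c["rvec"]))[0];o=-R.T@np.array(c["tvec"])
    d=R.T@np.array([(uv[0]-c["cx"])/c["fx"],(uv[1]-c["cy"])/c["fy"],1]);return o,d
def onz(c,uv,z):
    o,d=ray(c,uv);return o+d*(z-o[2])/d[2]
def proj(c,p):
    K=np.array([[c["fx"],0,c["cx"]],[0,c["fy"],c["cy"]],[0,0,1]])
    return cv2.projectPoints(np.array(p,float).reshape(-1,1,3),np.array(c["rvec"]),np.array(c["tvec"]),K,None)[0].reshape(-1,2)
E
python3 - <<'E'
from h import *
c=r.get_calibration("scene");f=1.5625
for n,uv,z in [("caseL",(337,350),120),("caseF",(425,412),120),("caseR",(481,335),120),("sq1",(253,422),87),("sq2",(282,477),87),("orA",(404,334),58),("orB",(459,368),58),("tab",(384,308),150),("tape",(301,353),24),("ink",(383,493),85)]:
    print(n,onz(c,(uv[0]/f,uv[1]/f),z).round())
i=cv2.imread("pics/scene.png")
from rig import r
im=r.grab_frame("scene")[:,:,::-1]
cv2.imwrite("pics/crop1.png",cv2.resize(im[125:325,145:345],(600,600),interpolation=cv2.INTER_CUBIC))
E
```

```text
caseL [456. -75. 120.]
caseF [701. -66. 120.]
caseR [684. 162. 120.]
sq1 [ 423. -306.   87.]
sq2 [ 557. -348.   87.]
orA [522.  81.  58.]
orB [679.  91.  58.]
tab [478.  64. 150.]
tape [ 349. -103.   24.]
ink [ 735. -242.   85.]
```

View pics/crop1.png

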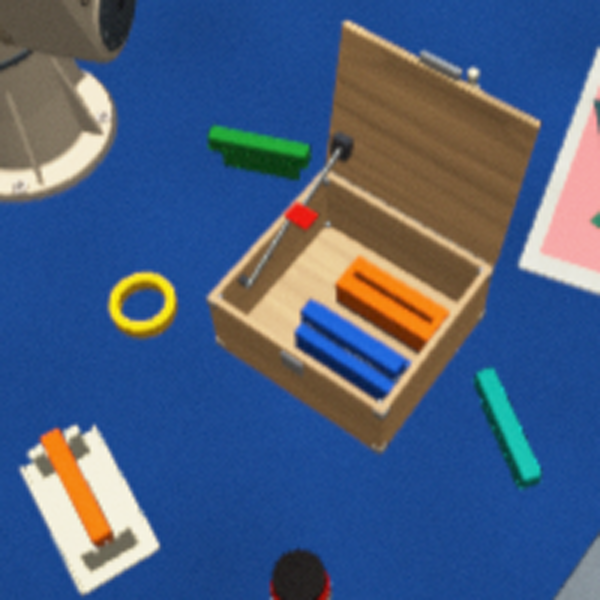

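```bash
python3 - <<'E'
from h import *
c=r.get_calibration("scene")
P=lambda u,v,z:onz(c,(u/3+144.83,v/3+124.83),z)
L,F,R_=P(211,299,120),P(383,412,120),P(490,271,120)
A,B=P(359,274,58),P(432,318,58)
s1,s2=P(51,433,87),P(102,537,87)
print(L,F,R_,(L+R_)/2)
for a,b in((L,F),(F,R_),(A,B),(s1,s2)): d=b-a;print(((a+b)/2).round(1),np.linalg.norm(d),np.degrees(np.arctan2(d[1],d[0])))
print("tab",P(301,215,150),"tape",P(143,304,24))
print("glue base",onz(r.get_calibration("side"),(256/1.5625,474/1.5625),0))
w=r.get_calibration("wrist");print(w)
o,d=ray(w,(w["cx"],w["cy"]));print(o,d,r.sense()["clock"])
E
```

```text
[456.21721316 -77.39143067 120.        ] [699.32677147 -61.17310682 120.        ] [686.38542522 160.27787315 120.        ] [571.30131919  41.44322124 120.        ]
[577.8 -69.3 120. ] 243.64993611627483 3.81666050453015
[692.9  49.6 120. ] 221.8287965392987 93.34449712147472
[599.9  91.5  58. ] 108.45093784699546 4.207423434639325
[ 485.  -325.7   87. ] 136.51936938411689 -18.95688250805629
tab [474.42332846  64.24715544 150.        ] tape [ 349.32282745 -104.31695255   24.        ]
glue base [472.48616739 424.71858028   0.        ]
{'fx': 312.9168548639866, 'fy': 312.9168548639866, 'cx': 256.3388430326628, 'cy': 191.66473083132811, 'rvec': array([-2.43881271,  1.49565171,  0.2423505 ]), 'tvec': array([-624.43203721,  -40.95702444,  380.94084156])}
[ 354.94525313 -520.7291439   373.58238406] [-0.27995881 -0.14058447 -0.94966261] 0.15
```

Emit:
{"fn": "carry_out", "kwargs": {"targets": [{"dp":[50,-20,0],"yaw":8},{"dp":[100,-40,0],"yaw":16},{"dp":[150,-60,0],"yaw":24},{"dp":[200,-80,0],"yaw":32},{"dp":[250,-100,0],"yaw":40},{"dp":[285,-115,0],"yaw":46},{"dp":[285,-115,0],"yaw":46},{"dp":[285,-115,0],"yaw":46}]}}

```text
clock: 1.15
eef_pos: [484.6, -326.0, 239.1]
tcp_rot: [3.141, 0.001, -0.331]
contact_force: [-0.3, -0.4, -0.0]
opening: 1.001
grasp_force: 0.0
```

```bash
cat >>h.py <<'E'
from scipy.spatial.transform import Rotation as Ro
def plan(x,y,z,yaw):
    s=r.sense();R=Ro.from_euler("xyz",s["tcp_rot"]).as_matrix()
    d=R.T@(np.array([x,y,z])-s["eef_pos"]);a=np.degrees(s["tcp_rot"][2])-yaw
    print("dp",d.round(1),"turn",round((a+180)%360-180,2))
def st():
    s=r.sense();print(s["clock"],s["eef_pos"].round(1),np.degrees(s["tcp_rot"]).round(2),"F",s["contact_force"].round(1),"T",s["wrist_torque"].round(2),"op",round(s["opening"],3),"g",round(s["grasp_force"],1))
E
python3 - <<'E'
from h import *
import json
st();w=r.get_calibration("wrist");im=r.grab_frame("wrist")[:,:,::-1]
cv2.imwrite("pics/w1.png",cv2.resize(im,(800,600),interpolation=cv2.INTER_CUBIC))
np.save("w1.npy",w,allow_pickle=True)
E
```

```text
1.15 [ 484.6 -326.   239.1] [ 1.7998e+02  3.0000e-02 -1.8980e+01] F [-0.3 -0.4 -0. ] T [-0.    0.02 -0.04] op 1.001 g 0.0
```

View pics/w1.png

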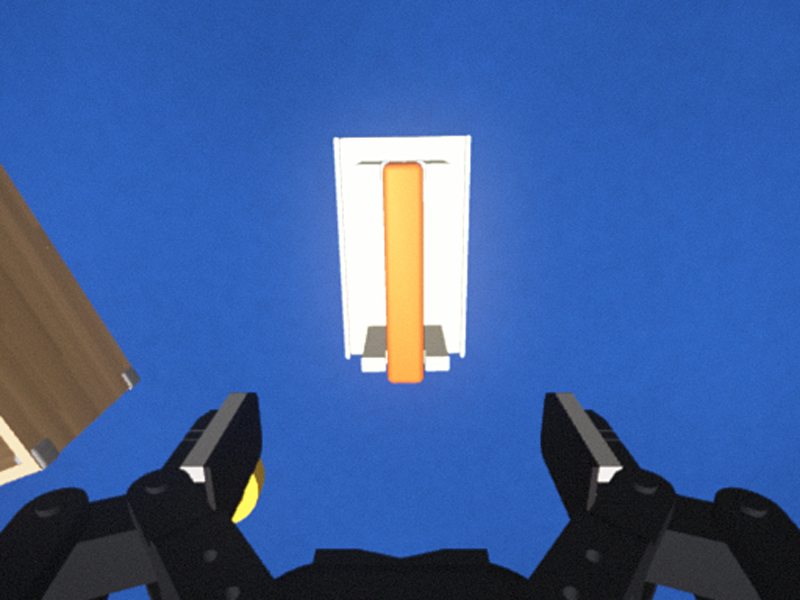

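The wrist view shows the squeegee's top face from (403,162) to (406,382), between the open jaws.

```bash
python3 - <<'E'
from h import *
w=np.load("w1.npy",allow_pickle=True).item();f=1.5625
a,b=[onz(w,(u/f,v/f),87) for u,v in((403.5,164),(405.5,382))]
d=b-a;m=(a+b)/2;print(a,b,m,np.linalg.norm(d),np.degrees(np.arctan2(-d[1],-d[0])))
plan(m[0],m[1],67,np.degrees(np.arctan2(-d[1],-d[0])))
E
```

```text
[ 547.22222921 -349.12617455   87.        ] [ 416.48056723 -305.89472874   87.        ] [ 481.85139822 -327.51045164   87.        ] 137.70381288738733 -18.297145918491097
dp [ -1.9   1.9 172.1] turn -0.75
```

Emit:
{"fn": "carry_out", "kwargs": {"targets": [{"dp":[-2,2,40],"yaw":-0.7},{"dp":[-2,2,80],"yaw":-0.7},{"dp":[-2,2,120],"yaw":-0.7},{"dp":[-2,2,150],"yaw":-0.7},{"dp":[-2,2,172],"yaw":-0.7},{"dp":[-2,2,172],"yaw":-0.7},{"dp":[-2,2,172],"yaw":-0.7}]}}

```text
clock: 2.08
eef_pos: [482.5, -327.9, 68.1]
tcp_rot: [3.141, -0.001, -0.322]
contact_force: [0.7, 0.1, 0.5]
opening: 1.002
grasp_force: 0.0
```

Emit:
{"fn": "carry_out", "kwargs": {"targets": [{"dp":[0,0,0]},{"dp":[0,0,0]},{"dp":[0,0,0]},{"dp":[0,0,0]},{"dp":[0,0,0]},{"dp":[0,0,0]},{"dp":[0,0,0]},{"dp":[0,0,0]}], "fingers": -1, "grip_force": 60}}

```text
schema error: expected keys dp, yaw
```

Emit:
{"fn": "carry_out", "kwargs": {"targets": [{"dp":[0,0,0],"yaw":0},{"dp":[0,0,0],"yaw":0},{"dp":[0,0,0],"yaw":0},{"dp":[0,0,0],"yaw":0},{"dp":[0,0,0],"yaw":0},{"dp":[0,0,0],"yaw":0},{"dp":[0,0,0],"yaw":0},{"dp":[0,0,0],"yaw":0}], "fingers": -1, "grip_force": 60}}

```text
clock: 3.08
eef_pos: [482.7, -327.1, 67.8]
tcp_rot: [3.141, -0.001, -0.321]
contact_force: [-0.4, -0.3, 4.7]
opening: 0.266
grasp_force: 59.2
```

Emit:
{"fn": "carry_out", "kwargs": {"targets": [{"dp":[0,0,-10],"yaw":0},{"dp":[0,0,-30],"yaw":0},{"dp":[0,0,-60],"yaw":0},{"dp":[0,0,-100],"yaw":0},{"dp":[0,0,-140],"yaw":0},{"dp":[0,0,-180],"yaw":0},{"dp":[0,0,-200],"yaw":0},{"dp":[0,0,-200],"yaw":0},{"dp":[0,0,-200],"yaw":0}]}}

```text
clock: 4.2
eef_pos: [481.8, -326.6, 266.3]
tcp_rot: [-3.141, 0.002, -0.321]
contact_force: [0.6, 0.2, -1.9]
opening: 0.271
grasp_force: 58.9
```

```bash
python3 -c "
from h import *
st();plan(560,15,267,4)"
```

```text
4.2 [ 481.8 -326.6  266.3] [-1.7998e+02  9.0000e-02 -1.8380e+01] F [ 0.6  0.2 -1.9] T [-0.02 -0.01  0.03] op 0.271 g 58.9
dp [ -33.5 -348.8   -0.5] turn -22.38
```

Emit:
{"fn": "carry_out", "kwargs": {"targets": [{"dp":[-3,-35,0],"yaw":-2},{"dp":[-8,-80,0],"yaw":-5},{"dp":[-13,-130,0],"yaw":-8},{"dp":[-18,-180,0],"yaw":-12},{"dp":[-23,-230,0],"yaw":-15},{"dp":[-28,-280,0],"yaw":-18},{"dp":[-32,-320,0],"yaw":-20},{"dp":[-33.5,-340,0],"yaw":-22.4},{"dp":[-33.5,-349,0],"yaw":-22.4},{"dp":[-33.5,-349,0],"yaw":-22.4},{"dp":[-33.5,-349,0],"yaw":-22.4}]}}

```text
clock: 5.58
eef_pos: [560.5, 13.7, 267.1]
tcp_rot: [3.141, 0.0, 0.069]
contact_force: [-0.7, 0.1, -1.5]
opening: 0.27
grasp_force: 59.1
```

```bash
python3 - <<'E'
from h import *
st();w=r.get_calibration("wrist");im=r.grab_frame("wrist")[:,:,::-1]
cv2.imwrite("pics/w2.png",cv2.resize(im,(800,600),interpolation=cv2.INTER_CUBIC))
np.save("w2.npy",w,allow_pickle=True)
E
```

```text
5.575 [560.5  13.7 267.1] [1.7998e+02 2.0000e-02 3.9400e+00] F [-0.7  0.1 -1.5] T [-0.01 -0.01 -0.03] op 0.27 g 59.1
```

View pics/w2.png

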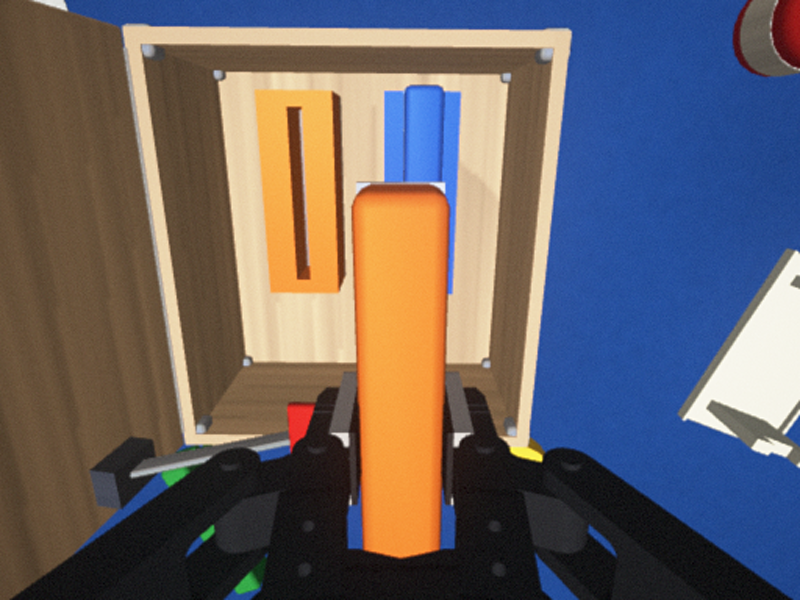

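```bash
python3 - <<'E'
from h import *
w=np.load("w2.npy",allow_pickle=True).item();f=1.5625
P=lambda u,v,z:onz(w,(u/f,v/f),z)
C=[P(*p,58) for p in((256,90),(333,91),(339,292),(271,292))];print(np.mean(C,0),[np.linalg.norm(C[i]-C[i-1]).round(1) for i in range(4)])
a,b=P(294.7,107,58),P(303.5,279,58);d=a-b;print("slot",(a+b)/2,np.linalg.norm(d),np.degrees(np.arctan2(d[1],d[0])))
for p,q in((C[0],C[3]),(C[1],C[2])):
  e=p-q;print(np.degrees(np.arctan2(e[1],e[0])))
R=[P(*p,120) for p in((125,28),(570,30),(528,445),(184,445))]
print("rim",np.round(R,1),np.mean(R,0))
s=r.sense();Rm=Ro.from_euler("xyz",s["tcp_rot"]).as_matrix()
for n,p in(("end",P(401,190,287)),("L1",P(355,215,287)),("R1",P(447,215,287)),("L2",P(362.5,530,287)),("R2",P(439.5,530,287))):
  print(n,p.round(1),(Rm.T@(p-s["eef_pos"])).round(1))
m=(a+b)/2;np.save("slot.npy",m)
plan(m[0],m[1],200,3.94);print(proj(w,s["eef_pos"])*f)
E
```

```text
[597.10251733  86.03308772  58.        ] [np.float64(137.4), np.float64(50.0), np.float64(136.8), np.float64(50.1)]
slot [597.05312606  86.55135399  58.        ] 117.1550940012009 3.2224209943916904
3.265223992913387
3.338480121439262
rim [[684.8 164.1 120. ]
 [699.7 -63.9 120. ]
 [451.2 -80.  120. ]
 [435.1 151.2 120. ]] [567.68418622  42.84445971 120.        ]
end [629.8  18.4 287. ] [ 69.4   0.1 -19.8]
L1 [623.3  28.7 287. ] [ 63.7 -10.7 -19.8]
R1 [624.8   7.2 287. ] [ 63.7  10.9 -19.8]
L2 [531.5  22.8 287. ] [-28.4 -11.1 -19.8]
R2 [5.33e+02 3.00e-01 2.87e+02] [-28.4  11.5 -19.8]
dp [ 41.4 -70.2  67.2] turn -0.0
[[400.41216565 409.38743415]]
```

Emit:
{"fn": "carry_out", "kwargs": {"targets": [{"dp":[12,-20,0],"yaw":0.6},{"dp":[27,-45,0],"yaw":0.6},{"dp":[42,-70,0],"yaw":0.6},{"dp":[42,-70,20],"yaw":0.6},{"dp":[42,-70,55],"yaw":0.6},{"dp":[42,-70,90],"yaw":0.6},{"dp":[42,-70,120],"yaw":0.6},{"dp":[42,-70,140],"yaw":0.6},{"dp":[42,-70,146],"yaw":0.6},{"dp":[42,-70,146],"yaw":0.6},{"dp":[42,-70,146],"yaw":0.6}]}}

```text
clock: 7.0
eef_pos: [598.5, 87.4, 122.4]
tcp_rot: [-3.141, -0.002, 0.059]
contact_force: [0.5, -0.1, -1.5]
opening: 0.272
grasp_force: 59.3
```

```bash
python3 - <<'E'
from h import *
st();plan(597.5,86.3,108,3.35)
im=r.grab_frame("wrist")[:,:,::-1]
cv2.imwrite("pics/w3.png",cv2.resize(im,(800,600),interpolation=cv2.INTER_CUBIC))
E
```

```text
7.0 [598.5  87.4 122.4] [-1.7999e+02 -1.0000e-01  3.4000e+00] F [ 0.5 -0.1 -1.5] T [-0.01 -0.04 -0.  ] op 0.272 g 59.3
dp [-1.1  1.1 14.4] turn 0.05
```

View pics/w3.png

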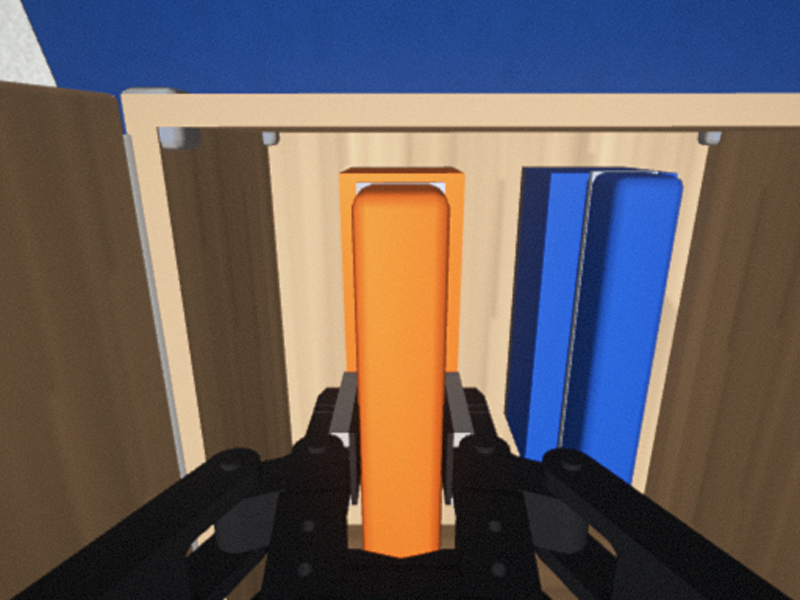

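Emit:
{"fn": "carry_out", "kwargs": {"targets": [{"dp":[-1,0.9,0],"yaw":0},{"dp":[-1,0.9,5],"yaw":0},{"dp":[-1,0.9,9],"yaw":0},{"dp":[-1,0.9,12],"yaw":0},{"dp":[-1,0.9,15],"yaw":0},{"dp":[-1,0.9,18],"yaw":0},{"dp":[-1,0.9,18],"yaw":0}]}}

```text
clock: 7.92
eef_pos: [596.6, 86.6, 103.0]
tcp_rot: [3.142, 0.001, 0.06]
contact_force: [-0.1, 0.5, -1.3]
opening: 0.273
grasp_force: 59.3
```

Emit:
{"fn": "carry_out", "kwargs": {"targets": [{"dp":[0,0,5],"yaw":0},{"dp":[0,0,10],"yaw":0},{"dp":[0,0,15],"yaw":0},{"dp":[0,0,20],"yaw":0},{"dp":[0,0,24],"yaw":0},{"dp":[0,0,27],"yaw":0},{"dp":[0,0,30],"yaw":0},{"dp":[0,0,32],"yaw":0},{"dp":[0,0,32],"yaw":0}]}}

```text
clock: 9.05
eef_pos: [596.7, 86.6, 71.2]
tcp_rot: [3.142, 0.0, 0.06]
contact_force: [-0.5, -0.1, -0.6]
opening: 0.272
grasp_force: 59.3
```

Emit:
{"fn": "carry_out", "kwargs": {"targets": [{"dp":[0,0,1],"yaw":0},{"dp":[0,0,2],"yaw":0},{"dp":[0,0,2],"yaw":0}]}}

```text
clock: 9.43
eef_pos: [596.9, 86.6, 70.8]
tcp_rot: [-3.142, -0.0, 0.06]
contact_force: [-4.7, 0.0, 13.3]
opening: 0.271
grasp_force: 61.3
```

Emit:
{"fn": "carry_out", "kwargs": {"targets": [{"dp":[0,0,0],"yaw":0},{"dp":[0,0,0],"yaw":0},{"dp":[0,0,0],"yaw":0},{"dp":[0,0,0],"yaw":0},{"dp":[0,0,-10],"yaw":0},{"dp":[0,0,-30],"yaw":0},{"dp":[0,0,-70],"yaw":0},{"dp":[0,0,-120],"yaw":0},{"dp":[0,0,-170],"yaw":0},{"dp":[0,0,-200],"yaw":0},{"dp":[0,0,-200],"yaw":0}], "fingers": 0.1}}

```text
clock: 10.8
eef_pos: [598.2, 86.8, 272.9]
tcp_rot: [-3.141, -0.006, 0.06]
contact_force: [0.5, -1.7, -0.2]
opening: 0.553
grasp_force: 0.0
```

```bash
python3 - <<'E'
from h import *
st();w=r.get_calibration("wrist");im=r.grab_frame("wrist")[:,:,::-1]
cv2.imwrite("pics/w4.png",cv2.resize(im,(800,600),interpolation=cv2.INTER_CUBIC))
np.save("w4.npy",w,allow_pickle=True)
E
```

```text
10.8 [598.2  86.8 272.9] [-179.97   -0.33    3.42] F [ 0.5 -1.7 -0.2] T [0.03 0.01 0.06] op 0.553 g 0.0
```

View pics/w4.png

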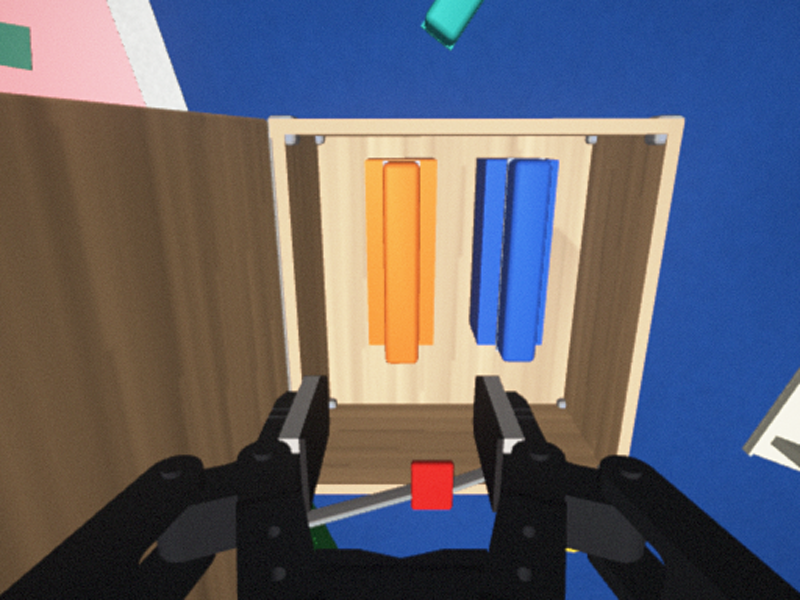

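```bash
python3 - <<'E'
from h import *
w=np.load("w4.npy",allow_pickle=True).item();f=1.5625
P=lambda u,v,z:onz(w,(u/f,v/f),z)
print("tab",P(432,485,150),P(412,462,150),P(453,509,150))
R=[P(*p,120) for p in((270,119),(684,118))];print(np.round(R,1))
a=np.radians(3.35);Rz=np.array([[np.cos(a),-np.sin(a)],[np.sin(a),np.cos(a)]])
c=np.array([568,42.3]);t=P(432,485,150)[:2];print("tab in case",Rz.T@(t-c),"orange in case",Rz.T@(np.array([597,86.4])-c))
c2=R[0][:2]*.5+R[1][:2]*.5-Rz@[125,0];print(c2)
for n,d in(("expect",25),("pressed",37)):print(n,Rz@[-97,d]+c)
h=P(401,163,90);h2=P(402,360,90);print("handle",h,h2,(h+h2)/2)
plan(*t,175,3.4)
E
```

```text
tab [472.67113965  59.37732174 150.        ] [489.00658069  73.16426801 150.        ] [455.01641877  44.38869758 150.        ]
[[685.4 164.6 120. ]
 [699.7 -64.  120. ]]
tab in case [-94.16804552  22.61870322] orange in case [31.52743818 42.33002057]
[567.76585864  42.9905764 ]
expect [469.70487281  61.58906348]
pressed [469.00365013  73.5685579 ]
handle [665.11341579  90.68059339  90.        ] [530.06240129  81.7939066   90.        ] [597.58790854  86.23724999  90.        ]
dp [-126.2   19.8   95.5] turn 0.02
```

Emit:
{"fn": "carry_out", "kwargs": {"targets": [{"dp":[-30,5,0],"yaw":0},{"dp":[-80,13,0],"yaw":0},{"dp":[-126,19,0],"yaw":0},{"dp":[-126,19,20],"yaw":0},{"dp":[-126,19,50],"yaw":0},{"dp":[-126,19,80],"yaw":0},{"dp":[-126,19,95],"yaw":0},{"dp":[-126,19,100],"yaw":0},{"dp":[-126,19,100],"yaw":0}], "fingers": -1}}

```text
clock: 11.98
eef_pos: [472.3, 60.1, 169.4]
tcp_rot: [-3.142, 0.0, 0.06]
contact_force: [-0.2, -0.3, 0.7]
opening: -0.004
grasp_force: 0.0
```

```bash
python3 - <<'E'
from h import *
st();plan(472.5,60,158,3.4)
E
```

```text
11.975 [472.3  60.1 169.4] [-180.      0.      3.42] F [-0.2 -0.3  0.7] T [ 0.02 -0.01  0.02] op -0.004 g 0.0
dp [ 0.2  0.2 11.4] turn 0.02
```

Emit:
{"fn": "carry_out", "kwargs": {"targets": [{"dp":[0,0,5],"yaw":0},{"dp":[0,0,9],"yaw":0},{"dp":[0,-1,13],"yaw":0},{"dp":[0,-3,17],"yaw":0},{"dp":[0,-5,21],"yaw":0},{"dp":[0,-6,25],"yaw":0},{"dp":[0,-8,29],"yaw":0}]}}

```text
clock: 12.85
eef_pos: [472.1, 68.7, 140.6]
tcp_rot: [-3.141, -0.001, 0.06]
contact_force: [-1.7, 2.3, 6.3]
opening: -0.004
grasp_force: 3.7
```

Emit:
{"fn": "carry_out", "kwargs": {"targets": [{"dp":[0,-1,4],"yaw":0},{"dp":[0,-1.5,8],"yaw":0},{"dp":[0,-2,12],"yaw":0},{"dp":[0,-2.5,16],"yaw":0},{"dp":[0,-3,20],"yaw":0},{"dp":[0,-3,23],"yaw":0},{"dp":[0,-3,23],"yaw":0}]}}

```text
clock: 13.72
eef_pos: [472.5, 70.7, 121.2]
tcp_rot: [3.141, -0.002, 0.059]
contact_force: [-18.0, 1.1, 62.8]
opening: -0.004
grasp_force: 46.5
```

```bash
python3 - <<'E'
from h import *
st();im=r.grab_frame("side")[:,:,::-1];im2=r.grab_frame("scene")[:,:,::-1]
a=cv2.resize(im[100:300,150:350],(400,400));b=cv2.resize(im2[100:300,150:350],(400,400))
cv2.imwrite("pics/c5.png",np.hstack([a,b]))
E
```

```text
13.725 [472.5  70.7 121.2] [ 1.7998e+02 -1.1000e-01  3.4000e+00] F [-18.    1.1  62.8] T [0.42 3.15 0.2 ] op -0.004 g 46.5
```

View pics/c5.png

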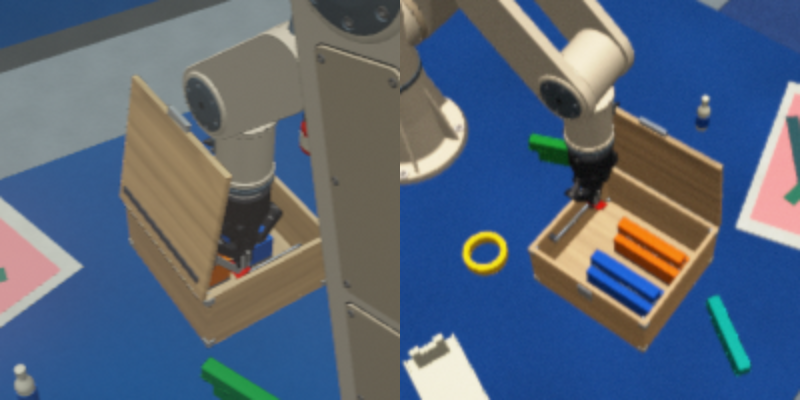

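Emit:
{"fn": "carry_out", "kwargs": {"targets": [{"dp":[0,0,-5],"yaw":0},{"dp":[0,3,-15],"yaw":0},{"dp":[0,12,-30],"yaw":0},{"dp":[0,25,-50],"yaw":0},{"dp":[0,40,-80],"yaw":0},{"dp":[0,60,-120],"yaw":0},{"dp":[0,80,-170],"yaw":0},{"dp":[0,80,-220],"yaw":0},{"dp":[0,80,-260],"yaw":0},{"dp":[0,80,-280],"yaw":0},{"dp":[0,80,-280],"yaw":0}]}}

```text
clock: 15.2
eef_pos: [476.7, -9.1, 399.0]
tcp_rot: [3.141, -0.003, 0.059]
contact_force: [-0.6, -1.3, -0.9]
opening: 0.004
grasp_force: 0.0
```

```bash
python3 - <<'E'
from h import *
st();np.save("w6.npy",r.get_calibration("wrist"),allow_pickle=True)
i=[r.grab_frame(n)[:,:,::-1] for n in("scene","side","wrist")]
a=cv2.resize(i[0][90:290,160:360],(400,400));b=cv2.resize(i[1][110:310,150:350],(400,400))
cv2.imwrite("pics/c6.png",np.hstack([b,a]));cv2.imwrite("pics/w6.png",i[2])
E
```

```text
15.2 [476.7  -9.1 399. ] [ 1.7998e+02 -1.7000e-01  3.4100e+00] F [-0.6 -1.3 -0.9] T [0.   0.01 0.03] op 0.004 g 0.0
```

View pics/c6.png

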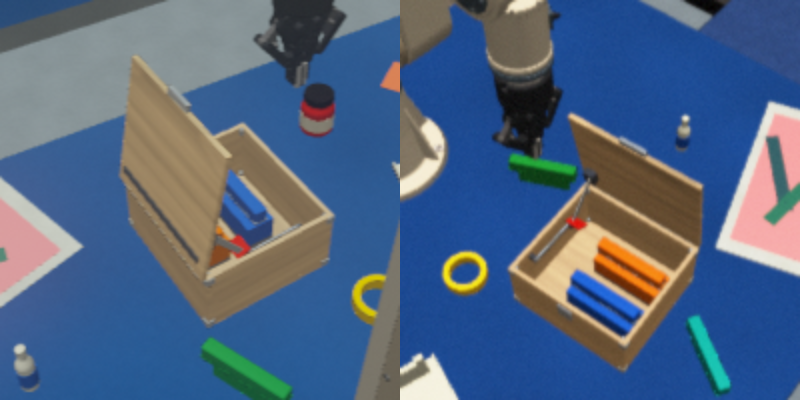

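```bash
python3 - <<'E'
from h import *
cs,cd=r.get_calibration("scene"),r.get_calibration("side")
def tri(a,b):
    (o,d),(p,e)=ray(cs,a),ray(cd,b);t=np.linalg.lstsq(np.c_[d,-e],p-o,rcond=None)[0]
    q,s=o+d*t[0],p+e*t[1];print((q+s)/2,"gap",np.linalg.norm(q-s));return (q+s)/2
A=tri((245.5,148),(264.5,186.5));B=tri((311,183),(217.5,138.5))
a=np.radians(3.35);Rz=np.array([[np.cos(a),-np.sin(a)],[np.sin(a),np.cos(a)]]);c=np.array([568,42.6])
for p in(A,B):
    l=Rz.T@(p[:2]-c);print(l,p[2],"phi",np.degrees(np.arctan2(115-l[1],p[2]-120)),np.hypot(115-l[1],p[2]-120))
E
```

```text
[443.0249044  110.01931347 346.47675862] gap 4.681917729206636
[684.7427984  128.96831717 344.02683496] gap 7.389860458666739
[-120.82187587   74.60705503] 346.47675862220746 phi 10.112576162628718 230.0506731119207
[121.59026042  79.39883979] 344.0268349563793 phi 9.029636451502327 226.83797166375317
```

```bash
cat >>h.py <<'E'
a_=np.radians(3.35);Rz=np.array([[np.cos(a_),-np.sin(a_)],[np.sin(a_),np.cos(a_)]]);cc=np.array([568,42.6])
def case(p): return Rz.T@(np.array(p[:2])-cc)
E
python3 - <<'E'
from h import *
w=Rz@[0,165]+cc;plan(*w,425,3.4);plan(*w,327,3.4)
E
```

```text
dp [  95.4 -210.9  -29. ] turn 0.01
dp [  95.6 -210.9   69. ] turn 0.01
```

Emit:
{"fn": "carry_out", "kwargs": {"targets": [{"dp":[5,0,-29],"yaw":0},{"dp":[15,-20,-29],"yaw":0},{"dp":[30,-55,-29],"yaw":0},{"dp":[50,-100,-29],"yaw":0},{"dp":[70,-145,-29],"yaw":0},{"dp":[85,-185,-29],"yaw":0},{"dp":[95,-211,-29],"yaw":0},{"dp":[95,-211,-20],"yaw":0},{"dp":[95,-211,10],"yaw":0},{"dp":[95,-211,40],"yaw":0},{"dp":[95,-211,69],"yaw":0},{"dp":[95,-211,69],"yaw":0}]}}

```text
clock: 16.85
eef_pos: [556.7, 206.0, 325.1]
tcp_rot: [3.14, 0.006, 0.059]
contact_force: [0.7, -0.6, 0.9]
opening: -0.002
grasp_force: 0.0
```

```bash
python3 - <<'E'
from h import *
st();print(case(r.sense()["eef_pos"]))
E
```

```text
16.85 [556.7 206.  325.1] [179.88   0.34   3.38] F [ 0.7 -0.6  0.9] T [-0.02  0.    0.03] op -0.002 g 0.0
[ -1.77941943 163.80052461]
```

Emit:
{"fn": "carry_out", "kwargs": {"targets": [{"dp":[0,15,0],"yaw":0},{"dp":[0,35,0],"yaw":0},{"dp":[0,48,0],"yaw":0},{"dp":[0,56,2],"yaw":0},{"dp":[0,62,3],"yaw":0},{"dp":[0,70,5],"yaw":0},{"dp":[0,78,7],"yaw":0},{"dp":[0,86,8],"yaw":0},{"dp":[0,93,10],"yaw":0}]}}

```text
clock: 17.98
eef_pos: [564.2, 114.5, 318.3]
tcp_rot: [-3.141, -0.0, 0.06]
contact_force: [0.6, 0.7, 1.6]
opening: -0.0
grasp_force: 0.9
```

Emit:
{"fn": "carry_out", "kwargs": {"targets": [{"dp":[0,11,4],"yaw":0},{"dp":[0,22,8],"yaw":0},{"dp":[0,32,13],"yaw":0},{"dp":[0,42,19],"yaw":0},{"dp":[0,51,25],"yaw":0},{"dp":[0,60,31],"yaw":0},{"dp":[0,69,38],"yaw":0},{"dp":[0,78,46],"yaw":0},{"dp":[0,86,54],"yaw":0},{"dp":[0,94,63],"yaw":0},{"dp":[0,101,72],"yaw":0},{"dp":[0,107,81],"yaw":0}]}}

```text
clock: 19.48
eef_pos: [570.3, 7.4, 236.6]
tcp_rot: [3.142, 0.0, 0.06]
contact_force: [0.3, 0.2, 1.1]
opening: 0.0
grasp_force: 0.3
```

```bash
python3 - <<'E'
from h import *
st();print(case(r.sense()["eef_pos"]))
i=[r.grab_frame(n)[:,:,::-1] for n in("scene","side")]
a=cv2.resize(i[0][90:290,160:360],(400,400));b=cv2.resize(i[1][110:310,150:350],(400,400))
cv2.imwrite("pics/c7.png",np.hstack([b,a]))
E
```

```text
19.475 [570.3   7.4 236.6] [1.80e+02 2.00e-02 3.41e+00] F [0.3 0.2 1.1] T [-0.02  0.02  0.05] op 0.0 g 0.3
[  0.28482561 -35.24498218]
```

View pics/c7.png

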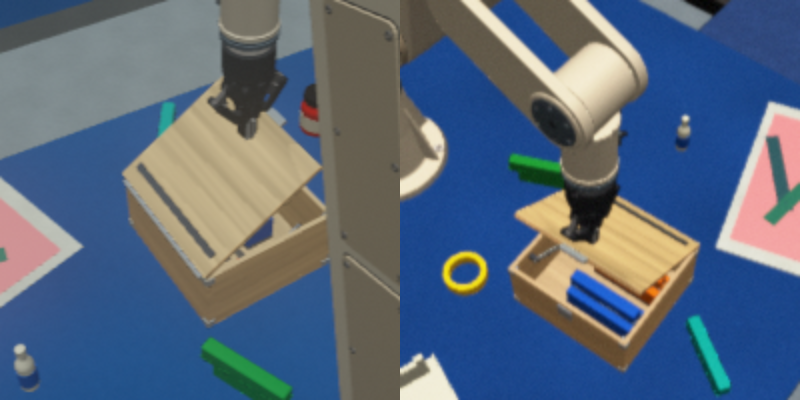

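Emit:
{"fn": "carry_out", "kwargs": {"targets": [{"dp":[0,6,10],"yaw":0},{"dp":[0,11,20],"yaw":0},{"dp":[0,16,30],"yaw":0},{"dp":[0,20,40],"yaw":0},{"dp":[0,23,51],"yaw":0},{"dp":[0,26,62],"yaw":0},{"dp":[0,28,70],"yaw":0},{"dp":[0,29,77],"yaw":0},{"dp":[0,30,84],"yaw":0},{"dp":[0,31,89],"yaw":0},{"dp":[0,31,93],"yaw":0},{"dp":[0,31,95],"yaw":0}]}}

```text
clock: 21.08
eef_pos: [572.3, -23.0, 142.1]
tcp_rot: [-3.142, 0.0, 0.06]
contact_force: [0.4, -0.2, 0.6]
opening: -0.001
grasp_force: 0.0
```

Press the last few mm until the force shows it is shut.

Emit:
{"fn": "carry_out", "kwargs": {"targets": [{"dp":[0,0,2],"yaw":0},{"dp":[0,0,4],"yaw":0},{"dp":[0,0,5],"yaw":0},{"dp":[0,0,5],"yaw":0}]}}

```text
clock: 21.58
eef_pos: [572.4, -23.0, 138.0]
tcp_rot: [3.142, -0.0, 0.06]
contact_force: [-3.4, -0.6, 7.1]
opening: 0.002
grasp_force: 3.6
```

Emit:
{"fn": "carry_out", "kwargs": {"targets": [{"dp":[0,0,1],"yaw":0},{"dp":[0,0,1],"yaw":0},{"dp":[0,0,-10],"yaw":0},{"dp":[0,0,-40],"yaw":0},{"dp":[0,0,-80],"yaw":0},{"dp":[0,0,-130],"yaw":0},{"dp":[0,0,-150],"yaw":0},{"dp":[0,0,-150],"yaw":0},{"dp":[0,0,-150],"yaw":0},{"dp":[0,0,-150],"yaw":0}]}}

```text
clock: 22.82
eef_pos: [571.6, -23.0, 285.8]
tcp_rot: [-3.141, 0.002, 0.06]
contact_force: [-0.6, -0.0, -0.2]
opening: -0.001
grasp_force: 0.0
```

```bash
python3 - <<'E'
from h import *
st()
i=[r.grab_frame(n)[:,:,::-1] for n in("scene","side")]
a=cv2.resize(i[0][90:290,160:360],(400,400));b=cv2.resize(i[1][110:310,150:350],(400,400))
cv2.imwrite("pics/c8.png",np.hstack([b,a]))
E
```

```text
22.825 [571.6 -23.  285.8] [-1.7999e+02  1.4000e-01  3.4200e+00] F [-0.6 -0.  -0.2] T [-0.02 -0.07  0.01] op -0.001 g 0.0
```

View pics/c8.png

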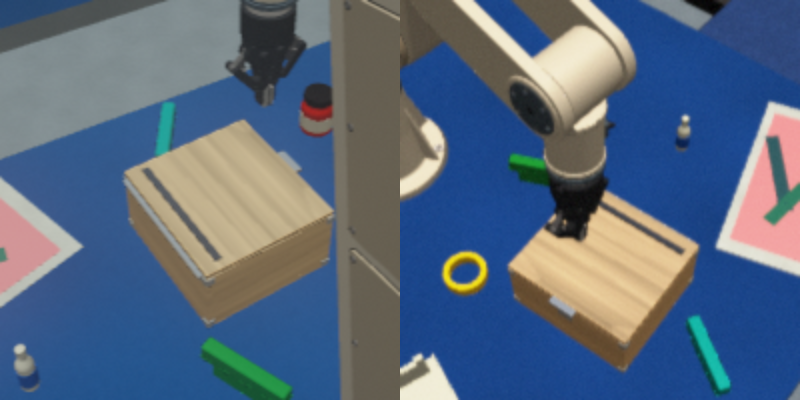

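The lid is flush with the rim and the gripper is clear of everything, so I'm handing in.

```bash
python3 -c "
from rig import r
print(r.sign_off())"
```

```text
the job is handed in; nothing more can be done
None
```

The orange squeegee is home in the orange slot, the stay is broken and the lid is fully shut, handed in at about 23 s; the sign-off returned no verdict, and the tab press peaked at 63 N at the wrist, which I didn't trace (limits: 120 N wrist, 40 N arm or gripper body).

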